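# Set the switch carriage of a cylinder test rig to its yellow stop

### The job

Set the switch carriage of the cylinder test rig to its yellow stop: press down the red pad in the middle of the carriage to free its brake, keep it pressed while you push the carriage along the rail until its bumper rests against the yellow stop collar, then let the pad spring up so that the brake holds it there. Don't drag the carriage with the brake on, don't shift either stop collar, and leave the loose things on the bench and on the rig where they are: this is all done with a fingertip, so pick nothing up.

Things in the scene. Friction and masses are not known exactly. Their poses are not given: they have to be found in the camera images.
- rig: the cylinder test rig, bolted down: a dark steel base plate 260 x 480 x 12 mm carrying a grey-and-silver hydraulic cylinder (tie-rod type, lying along y at x = -70 mm, its caps up to 98 mm high, two capped ports up to 122 mm) and, parallel to it at x = +50 mm, a steel T rail 420 mm long whose top is 48 mm above the table. Origin on the table under the plate; its y axis runs along the rail, its x axis points across it, away from the cylinder, z is up
- carriage (a joint): slide position of the switch carriage on the rail, in m, positive along the rig's +y, 0 in the middle of the rail; it runs freely (about 2 N) while the red pad is held down, and its spring brake holds it against about 8 N while the pad is up
- carriage_mid (a point): middle of the switch carriage, on the rail's centre line, 57 mm above the table. The carriage is an aluminium saddle 72 mm across the rail and 92 mm along it (100 mm over its rubber bumpers), its deck 76 mm above the table, with a low black guard ear across each end (inner faces 36 mm from the middle, tops 90 mm above the table) and a black switch head towards the cylinder
- brake_pad (a joint): how far the red brake-release pad is pressed, in m: 0 up (brake on), 0.004 fully down, level with the deck. It starts to move at about 9 N and is fully down at about 11 N; the brake is off once it is down by about 1 mm and grips again when the pad springs back up
- pad_top (a point): centre of the top face of the red pad in the middle of the carriage, between the ears: 44 mm across the rail, 52 mm along it, 80 mm above the table when up; moves with the pad. It moves straight down. A fingertip pressing on it also drags the carriage along by friction, and slips once the carriage meets a stop; past that it comes against the guard ear
- stop_yellow_mid (a point): middle of the yellow stop collar, on the rail's centre line, 57 mm above the table. The collar is 56 mm across the rail and 24 mm along it, clamped on the rail with a yellow thumb knob on top (top 74 mm above the table); its face meets the carriage's bumper when the two middles are 62 mm apart. It may stand on either side of the carriage; its clamp slips if it is pushed with more than about 60 N
- stop_black_mid (a point): middle of the black stop collar on the other side of the carriage, same size as the yellow one; not to be moved
- spanner: steel spanner lying on the bench; origin under its middle
- gauge: pressure gauge lying face up, 64 mm across, 31 mm high; origin under the centre of its dial
- adaptor: brass pipe adaptor standing upright, 34 mm across, 45 mm high; origin under its centre
- plug_a: orange plug, 20 mm across, 26 mm high, standing on the rig's plate beside the rail; origin under its centre
- plug_b: steel plug, 20 mm across, 26 mm high, standing on the rig's plate beside the rail; origin under its centre
- seal_ring: black seal ring lying flat, 48 mm across, 6 mm high; origin under its centre
- oil_can: white oil bottle with a red cap, 64 mm across, 150 mm high; origin under its centre

How it is judged:
By the outcome, as a careful person would: the job done as asked, in the order asked, and still so for the second after the job is handed in, with the robot touching nothing.
It also fails if it takes over 35 s, if anything falls off the work surface, if the arm or the gripper's body presses on something with over 40 N, if the wrist force passes 120 N, or if a joint passes its speed limit or range.

### The arm

A 6-joint arm with a two-finger parallel gripper is mounted at the origin on the work surface. World frame = base frame: x ahead of the robot, y to its left, z up, the work surface at z = 0. Lengths are in mm, angles in rad, forces in N, time in s.
With the tool pointing down it reaches from about 350 to 975 mm from the base axis. Payload 7.1 kg.
Tool frame: the origin (TCP) lies midway between the tips of the shut fingers; the grasp point (between the pads) lies 19 mm behind it (ctrl.grasp_offset is the distance from the TCP to the grasp point, in mm); z points along the fingers, y is the line along which they close (so a half turn about z gives the same grasp; the last joint's range is limited). The gripper opens to 88 mm and grips with 3 to 60 N. Pads are 20 mm wide; open, the fingers measure 115 mm over their backs; the gripper's body (75 mm by 178 mm) begins 61 mm behind the grasp point.
Start: joints at [-1.211, 0.423, 1.63, -0, 1.089, -0.019], TCP at [231.145, -580.669, 222.675] pointing down, gripper open.
Joint ranges: [-3, 3], [-0.9, 2.11], [0.09, 2.58], [-1.31, 4.45], [0.11, 2.69], [-2.54, 2.54]. Speed limits (rad/s): [2.39, 2.39, 3.01, 3.14, 3.14, 3.14].

### API

Orientations are given as a rotation vector (axis times angle).
In Python, from workcell import ctrl gives the robot as it stands. The module is installed in compiled form; this text tells all that it offers.
- The arm moves only by the tool servo_tool, never from a script. Its argument "rows" is a list of rows, each a list of 7 numbers: the turn, a rotation vector about the tool's x, y, z as a fraction of full scale, then the shift along the tool's x, y, z as a fraction of full scale, then the finger opening in mm, from 0 to 87.8. A call has 1 to 10 rows; each row is the pose to reach, as a shift and turn from the pose commanded when the call began, along the tool's axes at that moment; what a row does not reach only later rows make up. Full scale, the value 1, is 20 cm for a shift and 1.5 rad for a turn. A row lasts 1/8 s, in which the tool goes at most 62.5 mm and 10.7 degrees, less where a joint would pass 70% of its speed; a pose out of reach is approached as far as the arm can. A call with a number of a shift or a turn outside -1 to 1 is refused whole. A call with a gripper value outside its range is refused whole. The fingers move at their own pace and stop on an object; the grip force is fixed at half the most. Time passes only in rows, so rows that repeat a pose let the fingers close. It gives the time, the measured TCP pose, the force, the opening and the grip force at its end, in the units of the state.
- ctrl.get_obs(): the state, without advancing time (a new reading comes with each control period).
- ctrl.get_image(name): name is "side" or "top"; returns (picture, depth): 420x560x3 uint8, red, green, blue; 420x560 float32, mm along the optical axis (not along the pixel's ray), 0 where there is no reading.
- ctrl.camera_info(name): a dict with "intrinsics" (3x3 intrinsics, pixels), "k1" (the pictures are not rectified: a ray, as slopes to the right and down, at radius r is drawn at 1 + k1 r^2 times it, then the intrinsics apply), "R" (3x3) and "t" (3): a world point X has camera coordinates R X + t. Camera axes: x right, y down, z forward; pixel columns grow to the right and rows downward; lengths in mm; the calibration is good to about 2 mm. A picture is of the moment at which its call begins. camera_info takes no time and is no camera call.
- ctrl.close_job(): hands the job in; it is judged then, once.
The state is a dict: "t": time; "qpos": joint angles; "qvel": joint speeds; "joint_torque": joint torques, N m; "ee_pos": TCP position; "orientation": TCP orientation; "ft_force": force on the tool from outside, world axes, zero at the start; "moment": the same for the moment, N m; "width": finger opening in mm; "grasp_force": force on a finger pad.
Only numpy, scipy, OpenCV 4.12 (cv2) and the standard library are available. Lean on these libraries where they do the work, as an engineer would, in place of code of your own. Each camera call takes 0.05 s, during which the arm holds its last target. There are 200 camera calls.

## Working session

There is one attempt and no reset: what is moved stays moved. The work goes in short steps, Python scripts to look and compute and a tool call to move; the robot and the scene stay as the last step left them, time stands still between calls to the robot, and variables do not carry over. Pictures are saved under pics/ and viewed, at most 10 in all, crops included, and the job is handed in when it is done.

Besides the shell and the picture viewer there is one more tool, called after "Request:" as name(argument=value, ...) on one line, values as JSON. servo_tool: Moves the arm, as the interface text tells. Its arguments: {"type":"object","properties":{"rows":{"type":"array","items":{"type":"array","items":{"type":"number"}}}},"required":["rows"]}

```bash
mkdir -p pics; cat > h.py <<'E'
import numpy as np, cv2
from workcell import ctrl
def cast(name,u,v,z):
    c=ctrl.camera_info(name);K=np.array(c["intrinsics"]);R=np.array(c["R"]);t=np.array(c["t"])
    p=cv2.undistortPoints(np.array([[[u,v]]],float),K,np.array([c["k1"],0,0,0,0],float))[0,0]
    d=R.T@np.array([p[0],p[1],1]);o=-R.T@t
    return o+d*(z-o[2])/d[2]
E
python3 - <<'E'
from h import *
for n in("top","side"):
    im,d=ctrl.get_image(n);cv2.imwrite(f"pics/{n}0.png",im[:,:,::-1]);np.save(f"{n}.npy",d)
    c=ctrl.camera_info(n);print(n,np.round(-np.array(c["R"]).T@c["t"]),c["k1"])
o=ctrl.get_obs();print(o["t"],o["ee_pos"],o["orientation"],o["ft_force"])
E
```

```text
top [ 343.  -16. 1319.] -0.09110415735860375
side [232. 984. 960.] -0.055218532040644135
0.1 [ 230.95104224 -580.22746668  221.99001481] [-3.08410504e+00 -5.91152845e-01  3.85758194e-04] [-0.4576856   0.89910352 -0.6224077 ]
```

View pics/top0.png

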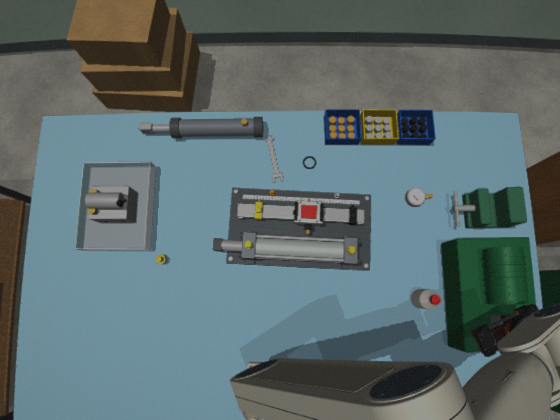

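View pics/side0.png

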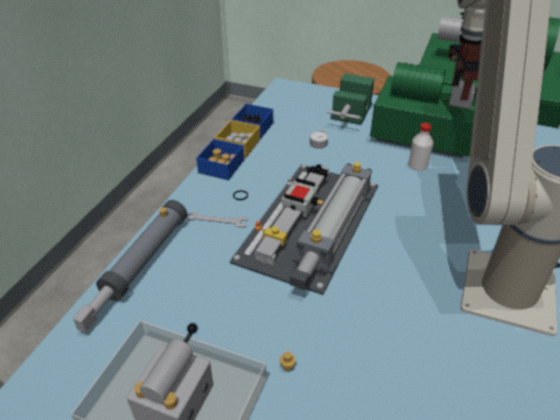

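The top view shows the red pad at about (309,212), the yellow collar at (258,210) and the black collar at (352,215). Image up is world +x and image left is +y.

```bash
python3 - <<'E'
from h import *
for n,box in(("top",(180,240,225,375)),("side",(160,275,235,385))):
    im=cv2.imread(f"pics/{n}0.png");a,b,c,d=box
    cr=im[a:b,c:d];cv2.imwrite(f"pics/{n}c.png",cv2.resize(cr,None,fx=5,fy=5,interpolation=cv2.INTER_CUBIC))
    h=cv2.cvtColor(cr,cv2.COLOR_BGR2HSV)
    for nm,lo,hi,z in(("red",(0,150,100),(6,255,255),80),("red2",(174,150,100),(180,255,255),80),("yel",(24,150,120),(34,255,255),66)):
        m=cv2.inRange(h,lo,hi);k,_,s,ce=cv2.connectedComponentsWithStats(m)
        for i in range(1,k):
            if s[i,4]>12:
                u,v=ce[i]+[c,a];print(n,nm,s[i],(u.round(1),v.round(1)),cast(n,u,v,z).round(1))
    if n=="top":
        for nm,(u,v) in {"tl":(236,190),"tr":(367,195),"bl":(231,264),"br":(366,267)}.items(): print(nm,cast(n,u,v,14).round(1))
E
```

```text
top red [ 76  25  16  13 180] (np.float64(308.1), np.float64(211.5)) [588.2 -92.6  80. ]
top yel [ 30  22   7  17 103] (np.float64(258.0), np.float64(210.0)) [596.6  70.1  66. ]
tl [677.8 149.9  14. ]
tr [ 657.7 -300.3   14. ]
bl [425. 162.  14.]
br [ 412.2 -285.8   14. ]
side red [ 55  26  19  13 145] (np.float64(299.2), np.float64(191.8)) [587.6 -89.2  80. ]
side yel [ 29  68  22  12 132] (np.float64(274.4), np.float64(233.0)) [595.1  80.3  66. ]
side yel [79 71  5  6 24] (np.float64(316.0), np.float64(233.3)) [494.7  42.2  66. ]
```

View pics/topc.png

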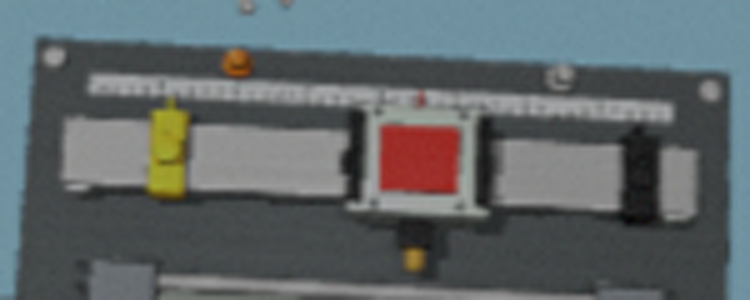

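View pics/sidec.png

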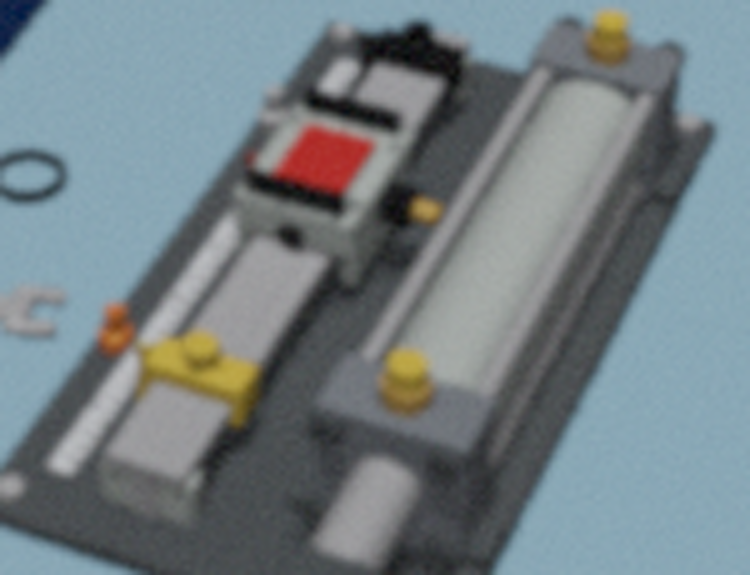

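The pad is at about (588,-91) and the yellow collar is on its +y side, at y≈71. The rail runs along about (0.04, 1), so the carriage has about 100 mm to travel. I'll move over the pad with the fingers shut.

Request:
servo_tool(rows=[[0,0,0,0.25,-0.16,-0.05,0],[0,0,0,0.5,-0.32,-0.05,0],[0,0,0,0.75,-0.48,-0.05,0],[0,0,0,1,-0.63,-0.05,0],[0,0,0,1,-0.63,-0.05,0]])

```text
t: 0.72
ee_pos: [372.0, -386.6, 232.5]
orientation: [-3.083, -0.599, 0.0]
ft_force: [0.3, 0.8, 0.4]
width: 41.5
grasp_force: 0.0
```

Request:
servo_tool(rows=[[0,0,0,0.25,-0.16,0,0],[0,0,0,0.5,-0.32,0,0],[0,0,0,0.75,-0.48,0,0],[0,0,0,1,-0.63,0,0],[0,0,0.1,1,-0.63,0,0],[0,0,0.2,1,-0.63,0,0],[0,0,0.28,1,-0.63,0,0],[0,0,0.28,1,-0.63,0,0]])

```text
t: 1.72
ee_pos: [509.3, -199.5, 232.5]
orientation: [3.141, -0.064, -0.001]
ft_force: [-0.2, 1.0, 0.9]
width: 0.6
grasp_force: 0.0
```

Request:
servo_tool(rows=[[0,0,0,0.18,-0.28,0.1,0],[0,0,0,0.37,-0.56,0.25,0],[0,0,0,0.37,-0.56,0.4,0],[0,0,0,0.37,-0.56,0.56,0],[0,0,0,0.37,-0.56,0.56,0]])

```text
t: 2.35
ee_pos: [586.2, -89.8, 118.2]
orientation: [-3.14, 0.061, 0.009]
ft_force: [-0.2, 0.8, 0.2]
width: 0.5
grasp_force: 0.0
```

```bash
python3 - <<'E'
from h import *
a,_=ctrl.get_image("top");b,_=ctrl.get_image("side")
f=lambda im:cv2.resize(im[:,:,::-1],None,fx=4,fy=4,interpolation=cv2.INTER_CUBIC)
cv2.imwrite("pics/n1.png",np.hstack([f(a[170:290,250:350]),f(b[130:250,240:340])]))
E
```

```text
(no output)
```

View pics/n1.png

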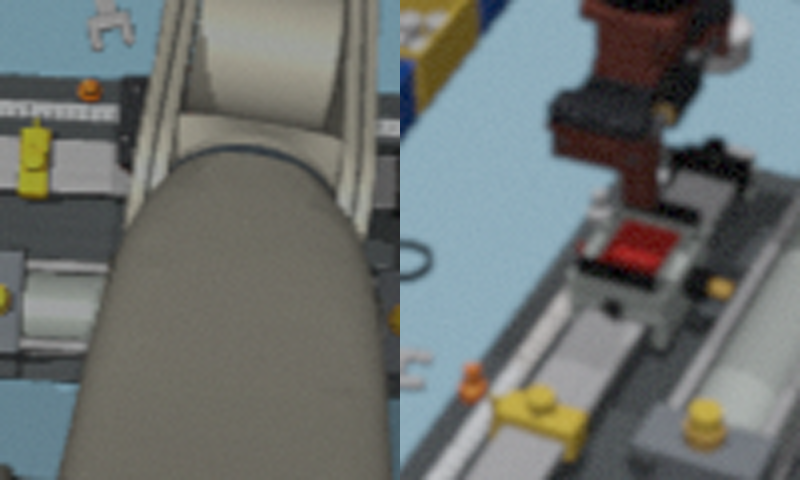

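The side view shows the shut fingertip hanging over the red pad, at about crop (640,205), and centred between the ears. I'll lower it gently.

Request:
servo_tool(rows=[[0,0,0,0,0,0.06,0],[0,0,0,0,0,0.12,0],[0,0,0,0,0,0.16,0],[0,0,0,0,0,0.175,0],[0,0,0,0,0,0.175,0]])

```text
t: 3.08
ee_pos: [588.0, -89.7, 85.4]
orientation: [-3.141, 0.065, 0.001]
ft_force: [0.0, 0.2, 0.1]
width: 0.7
grasp_force: 0.0
```

Request:
servo_tool(rows=[[0,0,0,0,0,0.01,0],[0,0,0,0,0,0.015,0],[0,0,0,0,0,0.015,0]])

```text
t: 3.45
ee_pos: [588.2, -89.7, 82.7]
orientation: [-3.141, 0.065, -0.0]
ft_force: [0.1, -0.1, -0.8]
width: 0.4
grasp_force: 0.0
```

Request:
servo_tool(rows=[[0,0,0,0,0,0.01,0],[0,0,0,0,0,0.015,0],[0,0,0,0,0,0.015,0]])

```text
t: 3.82
ee_pos: [588.4, -89.8, 80.4]
orientation: [3.141, -0.065, 0.001]
ft_force: [-0.9, 0.1, 6.1]
width: 0.5
grasp_force: 3.2
```

Request:
servo_tool(rows=[[0,0,0,0,0,0.005,0],[0,0,0,0,0,0.01,0],[0,0,0,0,0,0.01,0]])

```text
t: 4.2
ee_pos: [588.4, -89.8, 78.7]
orientation: [3.141, -0.065, 0.001]
ft_force: [-2.5, 0.7, 9.1]
width: 0.1
grasp_force: 4.8
```

Request:
servo_tool(rows=[[0,0,0,0,0,0.01,0],[0,0,0,0,0,0.015,0],[0,0,0,0,0,0.015,0]])

```text
t: 4.58
ee_pos: [588.4, -89.8, 76.3]
orientation: [3.141, -0.065, 0.001]
ft_force: [-4.9, 0.8, 14.9]
width: 0.4
grasp_force: 7.8
```

Request:
servo_tool(rows=[[0,0,0,0,0,0.005,0],[0,0,0,0,0,0.005,0]])

```text
t: 4.82
ee_pos: [588.4, -89.8, 76.2]
orientation: [3.141, -0.065, 0.001]
ft_force: [-7.3, 1.8, 25.3]
width: 0.3
grasp_force: 12.0
```

The pad is fully down at 25 N. Now I'll push along the rail (tool −y).

Request:
servo_tool(rows=[[0,0,0,0,-0.02,0,0],[0,0,0,0,-0.05,0,0],[0,0,0,0,-0.08,0,0],[0,0,0,0,-0.11,0,0],[0,0,0,0,-0.14,0,0],[0,0,0,0,-0.17,0,0],[0,0,0,0,-0.2,0,0],[0,0,0,0,-0.2,0,0]])

```text
t: 5.82
ee_pos: [590.8, -49.5, 76.2]
orientation: [-3.141, 0.064, -0.003]
ft_force: [-5.2, 0.5, 21.8]
width: 0.3
grasp_force: 11.1
```

Request:
servo_tool(rows=[[0,0,0,0,-0.02,0,0],[0,0,0,0,-0.05,0,0],[0,0,0,0,-0.08,0,0],[0,0,0,0,-0.11,0,0],[0,0,0,0,-0.14,0,0],[0,0,0,0,-0.17,0,0],[0,0,0,0,-0.2,0,0],[0,0,0,0,-0.2,0,0]])

```text
t: 6.82
ee_pos: [593.1, -9.4, 76.3]
orientation: [-3.141, 0.064, -0.005]
ft_force: [-3.7, 0.9, 20.0]
width: 0.6
grasp_force: 10.1
```

```bash
python3 - <<'E'
from h import *
a,_=ctrl.get_image("top");b,_=ctrl.get_image("side")
f=lambda im:cv2.resize(im[:,:,::-1],None,fx=4,fy=4,interpolation=cv2.INTER_CUBIC)
cv2.imwrite("pics/n2.png",np.hstack([f(a[170:290,230:330]),f(b[150:270,240:340])]))
E
```

```text
(no output)
```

View pics/n2.png

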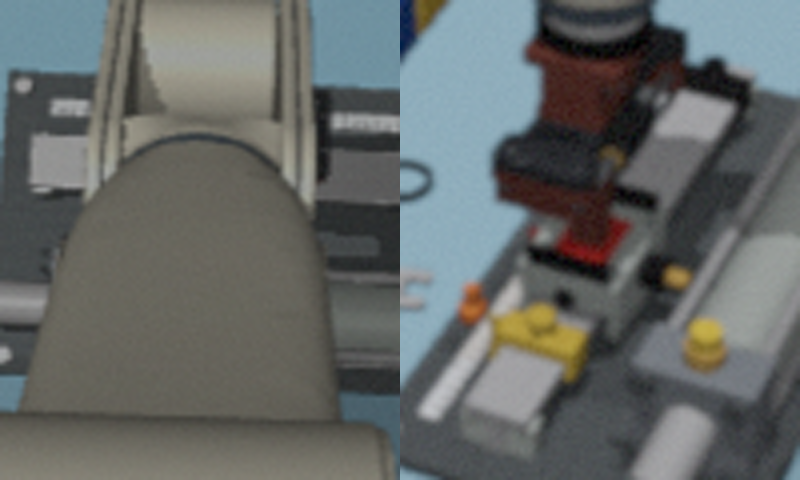

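The carriage has come along with the tip, and a gap of roughly 20 mm to the collar remains. I'll approach slowly and watch the y force.

Request:
servo_tool(rows=[[0,0,0,0,-0.015,0,0],[0,0,0,0,-0.03,0,0],[0,0,0,0,-0.045,0,0],[0,0,0,0,-0.06,0,0],[0,0,0,0,-0.075,0,0],[0,0,0,0,-0.075,0,0]])

```text
t: 7.68
ee_pos: [593.9, 5.3, 76.3]
orientation: [-3.141, 0.065, -0.006]
ft_force: [-4.1, 0.6, 19.5]
width: 0.2
grasp_force: 9.7
```

Request:
servo_tool(rows=[[0,0,0,0,-0.01,0,0],[0,0,0,0,-0.02,0,0],[0,0,0,0,-0.02,0,0]])

```text
t: 8.05
ee_pos: [594.1, 9.2, 76.3]
orientation: [3.141, -0.064, 0.006]
ft_force: [-2.6, -0.6, 19.2]
width: 0.1
grasp_force: 9.6
```

Request:
servo_tool(rows=[[0,0,0,0,-0.01,0,0],[0,0,0,0,-0.02,0,0],[0,0,0,0,-0.02,0,0]])

```text
t: 8.43
ee_pos: [594.3, 12.8, 76.3]
orientation: [3.14, -0.064, 0.006]
ft_force: [-2.6, -2.5, 19.8]
width: 0.5
grasp_force: 9.6
```

Request:
servo_tool(rows=[[0,0,0,0,-0.01,0,0],[0,0,0,0,-0.015,0,0]])

```text
t: 8.68
ee_pos: [594.4, 13.6, 76.3]
orientation: [3.137, -0.063, 0.006]
ft_force: [-3.0, -15.6, 20.1]
width: 0.4
grasp_force: 9.7
```

Request:
servo_tool(rows=[[0,0,0,0,-0.01,0,0],[0,0,0,0,-0.015,0,0]])

```text
t: 8.93
ee_pos: [594.7, 16.4, 76.3]
orientation: [3.137, -0.063, 0.007]
ft_force: [-2.2, -14.2, 19.3]
width: 0.5
grasp_force: 9.4
```

```bash
python3 - <<'E'
from h import *
b,_=ctrl.get_image("side")
f=lambda im:cv2.resize(im[:,:,::-1],None,fx=6,fy=6,interpolation=cv2.INTER_CUBIC)
cv2.imwrite("pics/n3.png",f(b[180:270,240:350]))
E
```

```text
(no output)
```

View pics/n3.png

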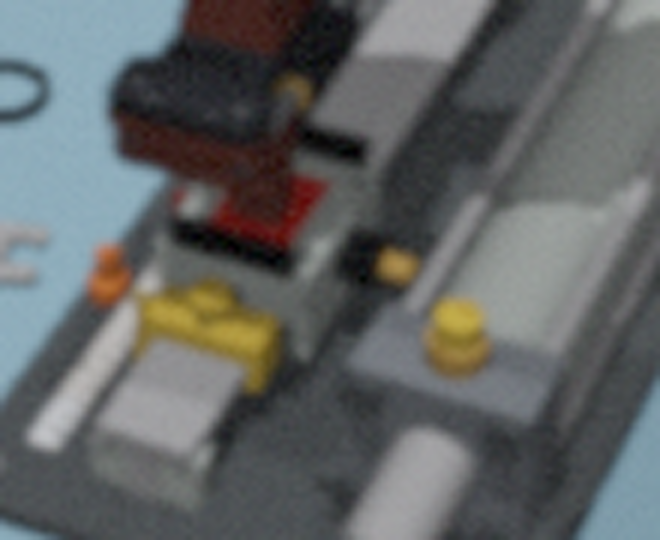

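The y force jumped to −15 N and stayed there as the tip slipped, and the side view shows the bumper against the yellow collar at crop (210,320). I'll lift straight up slowly.

Request:
servo_tool(rows=[[0,0,0,0,0,-0.005,0],[0,0,0,0,0,-0.01,0],[0,0,0,0,0,-0.015,0],[0,0,0,0,0,-0.02,0],[0,0,0,0,0,-0.025,0],[0,0,0,0,0,-0.03,0],[0,0,0,0,0,-0.04,0],[0,0,0,0,0,-0.06,0],[0,0,0,0,0,-0.1,0]])

```text
t: 10.1
ee_pos: [592.1, 19.3, 93.5]
orientation: [-3.141, 0.064, 0.002]
ft_force: [-1.2, -0.2, -0.5]
width: 0.4
grasp_force: 0.0
```

Request:
servo_tool(rows=[[0,0,0,0,0,-0.2,0],[0,0,0,0,0,-0.5,0],[0,0,0,0,0,-0.7,0],[0,0,0,-0.3,0.3,-0.7,0],[0,0,0,-0.6,0.6,-0.7,0],[0,0,0,-0.9,0.9,-0.7,0],[0,0,0,-0.9,0.9,-0.7,0]])

```text
t: 10.98
ee_pos: [407.3, -151.1, 234.2]
orientation: [3.141, -0.063, 0.001]
ft_force: [0.4, -0.4, 1.4]
width: 0.5
grasp_force: 0.0
```

```bash
python3 - <<'E'
from h import *
b,_=ctrl.get_image("side");a,_=ctrl.get_image("top")
f=lambda im:cv2.resize(im[:,:,::-1],None,fx=5,fy=5,interpolation=cv2.INTER_CUBIC)
cv2.imwrite("pics/n4.png",np.hstack([f(b[180:270,245:325]),f(a[170:260,240:320])]))
for n,im in(("top",a),("side",b)):
    h=cv2.cvtColor(im,cv2.COLOR_RGB2HSV)
    for nm,lo,hi,z,x in(("red",(0,150,100),(6,255,255),80,588),("yel",(24,150,120),(34,255,255),66,595)):
        k,_,s,ce=cv2.connectedComponentsWithStats(cv2.inRange(h,lo,hi))
        for i in range(1,k):
            p=cast(n,*ce[i],z)
            if s[i,4]>12 and abs(p[0]-x)<25 and abs(p[1])<130: print(n,nm,s[i,4],p.round(1))
E
```

```text
top red 182 [594.6   8.1  80. ]
top yel 103 [596.4  70.1  66. ]
side red 170 [593.4  13.1  80. ]
side yel 140 [595.   79.3  66. ]
```

View pics/n4.png

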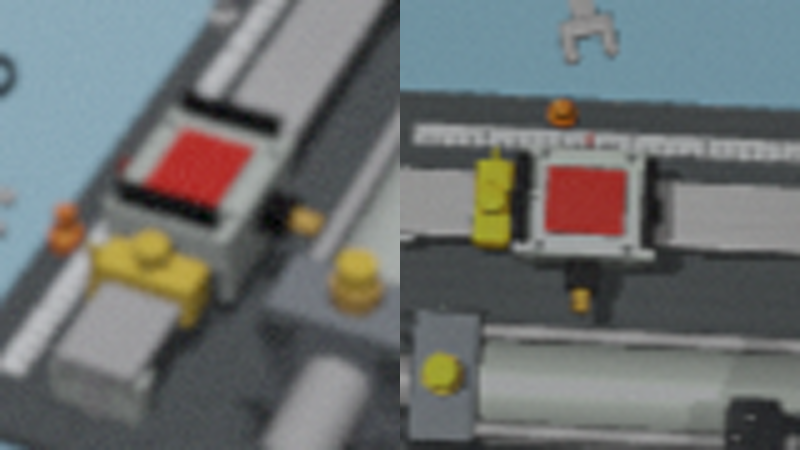

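Both views show the bumper against the yellow collar, with the middles 62 mm apart in the top view. The collar hasn't moved, the pad is up and the robot is clear.

```bash
python3 -c "
from workcell import ctrl
print(ctrl.close_job())"
```

```text
the job is handed in; nothing more can be done
None
```

The carriage is against the yellow stop with the pad released, neither the collar nor anything else near it appears to have moved, and the job is handed in at about 11 s (verdict not shown).

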